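Unplug the cover lock and hold the sprung cover just under its balance point

TASK

Pull the locking plug straight up out of its sprung socket on the side of the gauge box and put it in the open parts bin. Then take the cover by its pull bar, raise it clearly past its balance point, which is about 50 degrees up, without letting it spring fully open, bring it back down to just under the balance point (by no more than about ten degrees) and finish while still holding it there, still, in the gripper. Leave the small parts on the bench where they are.

Things in the scene. Friction and masses are not known exactly. Their poses are not given: they have to be found in the camera images.
- plug_grip (a point): Centre of the locking plug's grip: ribbed black block 20 mm (x, parallel to the box's x at the start) by 28 mm (y), 44 mm tall, plug upright in its socket at the start, z up along it. Below the grip: a 38 x 32 mm flange (its top 22 mm below this point), a 20 mm square steel collar, a steel shank with a bulb at its tip, 69 mm below this point. 70 g or so.
- socket_mouth (a point): Centre of the top face of the plug's socket: 40 mm square, 60 mm tall aluminium block on the right (-y) flank of the gauge box; axes as the box. Sprung jaws inside hold the plug's bulb: about 12 N straight up frees it; it is clear after 35 mm. The plug's flange lies over a fork on the cover's right edge and so locks the cover.
- cover_bar (a point): Centre of the cover's pull bar: round steel bar 10 mm thick, 110 mm long along y, in the cover's plane, parallel to its front edge with a 43 mm gap; a rod at each end joins it to the cover. 218 mm from the hinge axis, 67 mm above the bench when shut. Axes turn with the cover; shut: x from bar to hinge, y along the bar, z up. Pinched from above, the bar turns between the fingers.
- cover_hinge (a point): Middle of the cover's hinge axis, at the far (+x) rim of the gauge box, 67 mm above the bench; y = hinge axis. The bar swings about it.
- cover (a joint): Angle of the cover, rad: 0 shut (level), growing as the bar rises, stop at 1.4. Heavy steel cover, part-carried by a hinge spring; balance point at 0.90. Below that its weight wins and it falls shut (about 2 N at the bar when shut, 0.7 N at 0.75), above it the spring throws it open with growing force (about 1.3 N at 1.15); let go, it stays nowhere in between.
- gauge_box: Grey sheet-metal gauge box with the sprung cover, 170 mm (x) by 150 mm (y), 70 mm tall with the cover, fixed to the bench. Origin: centre of its underside; x points from the bar side to the hinge side, z up.
- bin: Small open grey parts bin, empty, loose, 101 mm (x) by 70 mm (y) by 42 mm tall, inside about 86 x 52 mm, floor 2 mm thick. Origin: centre of its underside, z up.
- flanged_bush: Bystander: flanged steel bush, 30 mm wide, 28 mm tall. Origin: centre of its underside.
- ring: Bystander: steel ring, 36 mm wide, 12 mm tall. Origin: centre of its underside.
- tweezers: Bystander: steel tweezers, 120 mm long, lying. Origin: centre of its underside.
- plug_gauge: Bystander: plug gauge with a dark handle, 122 mm long, lying. Origin: centre of its underside.
- push_fitting: Bystander: small pneumatic push fitting, 14 mm thick, 31 mm tall, standing. Origin: centre of its underside.

How it is judged:
By the outcome, as a careful person would: the job done as asked, in the order asked, and still so for the second after the job is handed in, while the arm keeps its last pose, push and grip.
It also fails if it takes over 64 s, if anything falls off the work surface, if the arm or the gripper's body presses on something with over 40 N, if the wrist force passes 120 N, or if a joint passes its speed limit or range.

ROBOT

A 6-joint arm with a two-finger parallel gripper is mounted at the origin on a cart in front of the work surface, level with it; the furniture and walls round the work are solid. World frame = base frame: x ahead of the robot, y to its left, z up, the work surface at z = 0. Lengths are in m, angles in rad, forces in N, time in s.
With the tool pointing down it reaches from about 0.35 to 0.775 m from the base axis. Payload 7.3 kg.
Tool frame: the origin (TCP) lies midway between the tips of the shut fingers; the grasp point (between the pads) lies 19 mm behind it (robot.tcp_to_grasp is the distance from the TCP to the grasp point, in m); z points along the fingers, y is the direction in which the jaws open and shut (so a half turn about z gives the same grasp; the last joint's range is limited). The gripper opens to 92 mm and grips with 3 to 60 N. Pads are 19 mm wide; open, the fingers measure 130 mm over their backs; the gripper's body (75 mm by 190 mm) begins 47 mm behind the grasp point.
Start: joints at [1.093, 0.342, 1.524, -0, 1.275, -0.146], TCP at [0.171, 0.496, 0.227] pointing down, gripper open.
Joint ranges: [-2.53, 2.53], [-0.77, 2.02], [0.04, 2.7], [-1, 4.14], [0.28, 2.66], [-3.11, 3.11]. Speed limits (rad/s): [2.57, 2.57, 3.14, 3.14, 3.14, 3.14].

INTERFACE

Orientations are given as [roll, pitch, yaw] about the fixed x, y, z axes, in that order (R = Rz(yaw) Ry(pitch) Rx(roll)).
In Python, from cell import status, read_camera, camera_info, ticket, robot gives the robot as it stands.
- The arm moves only by the tool jog_arm, never from a script. Its argument "plan" is a list that holds one entry, the list of rows, each a list of 7 numbers: the shift along the tool's x, y, z each as a share of 0.05 m, from -1 to 1, then the turn, a rotation vector about the tool's x, y, z each as a share of 0.15 rad, from -1 to 1, then the opening, from 0 (shut) to 1 (fully open). In form: [[[x, y, z, wx, wy, wz, hand], ...]]. A call has 1 to 20 rows; each row shifts and turns the commanded pose from where the row before left it, along the tool's axes as they then stand; what a row does not reach is not made up. A row lasts 1/8 s, in which the tool goes at most 62.5 mm and 10.7 degrees, less where a joint would pass 70% of its speed; a pose out of reach is approached as far as the arm can. A call with a number of a shift or a turn outside -1 to 1 is refused whole. A call with a gripper value outside its range is refused whole. The fingers move at their own pace and stop on an object; "squeeze" is the grip in N (left out, the last holds). Time passes only in rows, so rows that do not move let the fingers close. It gives the time, the measured TCP pose, the force and the opening at its end, in the units of the state.
- status.observe(): the state, without advancing time (a new reading comes with each control period).
- read_camera(name): name is "scene" or "top" or "wrist"; returns (picture, depth): 384x512x3 uint8, red, green, blue; 384x512 float32, m along the optical axis (not along the pixel's ray), 0 where there is no reading.
- camera_info(name): a dict with "mtx" (3x3 intrinsics, pixels), "distortion" ([k1, k2, p1, p2, k3] as OpenCV has them; the pictures are not rectified), "world_to_cam" (4x4, takes a point from world to camera coordinates). Camera axes: x right, y down, z forward; pixel columns grow to the right and rows downward; lengths in m; the calibration is good to about 2 mm. A picture is of the moment at which its call begins: read the wrist's pose just before it. camera_info takes no time and is no camera call; for the wrist camera it gives the pose at the moment of the call.
- ticket.hand_in(): hands the job in, once; it reports no verdict.
The state is a dict: "time": time; "qpos": joint angles; "qvel": joint speeds; "joint_efforts": joint torques, N m; "tool_pos": TCP position; "tool_rot": TCP orientation; "contact_force": force on the tool from outside, world axes, zero at the start; "torque": the same for the moment, N m; "opening": finger opening in m.
Only numpy, scipy, OpenCV 4.12 (cv2) and the standard library are available. Lean on these libraries where they do the work, as an engineer would, in place of code of your own. Each camera call takes 0.05 s, during which the arm holds its last target.

## Working session

There is one attempt and no reset: what is moved stays moved. The work goes in short steps, Python scripts to look and compute and a tool call to move; the robot and the scene stay as the last step left them, time stands still between calls to the robot, and variables do not carry over. Pictures are saved under pics/ and viewed, and the job is handed in when it is done.

Besides the shell and the picture viewer there is one more tool, called after ">>>" as a command line: name --argument value ..., lists and objects as JSON in quotes. jog_arm: Moves the arm, as the interface text tells. Its arguments: {"type":"object","properties":{"plan":{"type":"array"},"squeeze":{"type":"number"}},"required":["plan"]}

```bash
mkdir -p pics; ls
python3 - <<'E'
from cell import status, read_camera, camera_info, ticket, robot
import cv2,numpy as np
print(status.observe()); print(robot)
for n in ("scene","top"):
    p,d=read_camera(n); np.savez(f"{n}0.npz",p=p,d=d,**{k:np.array(v) for k,v in camera_info(n).items()})
    cv2.imwrite(f"pics/{n}0.png",p[:,:,::-1])
    print(n,camera_info(n))
E
```

```text
pics
{'time': 0.0, 'qpos': array([ 1.09300056e+00,  3.42700868e-01,  1.52503408e+00,  1.30661446e-07,
        1.27537604e+00, -1.45999625e-01]), 'qvel': array([ 0.00053087, -0.00046643, -0.00180703,  0.00104542, -0.00039265,
       -0.00101365]), 'joint_efforts': array([ 1.05975065e-03, -4.31243026e+01, -2.44222713e+01,  7.18846754e-02,
        5.59513725e-02, -1.32595487e-04]), 'tool_pos': array([0.17080328, 0.49600653, 0.22605034]), 'tool_rot': array([-3.14009050e+00, -2.21012254e-04,  2.80979630e+00]), 'contact_force': array([-0.32368806, -0.19138324,  0.88368525]), 'torque': array([ 0.02060011, -0.00854519, -0.00281782]), 'opening': 0.09177000992398951}
<Robot object at 0x7f5693177a10>
scene {'mtx': array([[420.48236605,   0.        , 262.72965021],
       [  0.        , 420.48236605, 184.65161251],
       [  0.        ,   0.        ,   1.        ]]), 'distortion': array([-0.03924104,  0.        ,  0.        ,  0.        ,  0.        ]), 'world_to_cam': array([[ 0.446255  , -0.89466052, -0.02095332, -0.36090231],
       [-0.59900875, -0.28122537, -0.74973382,  0.32101063],
       [ 0.66486464,  0.34712369, -0.66140771,  0.64051329],
       [ 0.        ,  0.        ,  0.        ,  1.        ]])}
top {'mtx': array([[441.19161049,   0.        , 254.76497931],
       [  0.        , 441.19161049, 199.44645355],
       [  0.        ,   0.        ,   1.        ]]), 'distortion': array([-0.00926561,  0.        ,  0.        ,  0.        ,  0.        ]), 'world_to_cam': array([[-0.02708839, -0.99962392,  0.00427061, -0.14505597],
       [-0.9856983 ,  0.0259997 , -0.16650188,  0.52741825],
       [ 0.16632822, -0.0087198 , -0.98603189,  0.97286679],
       [ 0.        ,  0.        ,  0.        ,  1.        ]])}
```

View pics/scene0.png

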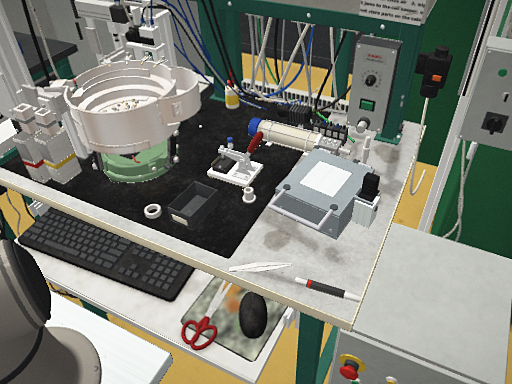

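View pics/top0.png

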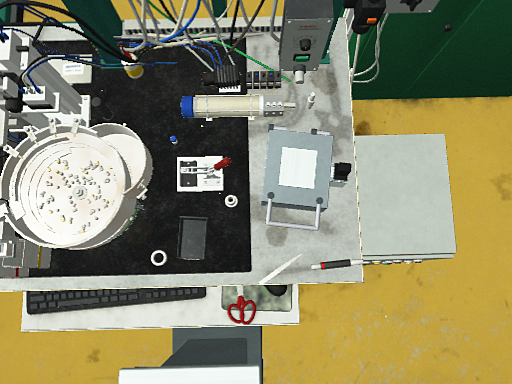

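The top view shows the box at about (297,170), the plug at (341,171), the pull bar at (292,228) and the bin at (193,238). I'll enlarge these next.

```bash
cat > h.py <<'E'
import numpy as np,cv2
def load(n): return np.load(n)
def unp(z,u,v,depth=None,zw=None):
    """pixel->world, either by depth or on plane z=zw"""
    K=z['mtx'];W=z['world_to_cam'];R=W[:3,:3];t=W[:3,3]
    n=cv2.undistortPoints(np.array([[[u,v]]],float),K,z['distortion'])[0,0]
    r=np.array([n[0],n[1],1.])
    if zw is not None:
        c=-R.T@t; d=R.T@r; return c+d*(zw-c[2])/d[2]
    if depth is None: depth=np.median(z['d'][int(v)-1:int(v)+2,int(u)-1:int(u)+2])
    return R.T@(r*depth-t)
def proj(z,P):
    W=z['world_to_cam'];rv=cv2.Rodrigues(W[:3,:3])[0]
    return cv2.projectPoints(np.atleast_2d(np.array(P,float)),rv,W[:3,3],z['mtx'],z['distortion'])[0][:,0]
def cloud(z):
    d=z['d'];h,w=d.shape;u,v=np.meshgrid(np.arange(w),np.arange(h))
    n=cv2.undistortPoints(np.stack([u,v],-1).reshape(-1,1,2).astype(float),z['mtx'],z['distortion'])[:,0]
    P=np.c_[n,np.ones(len(n))]*d.reshape(-1,1)
    W=z['world_to_cam'];return ((P-W[:3,3])@W[:3,:3]).reshape(h,w,3)
def crop(z,x0,y0,x1,y1,s,name):
    cv2.imwrite(name,cv2.resize(np.ascontiguousarray(z['p'][y0:y1,x0:x1,::-1]),None,fx=s,fy=s,interpolation=cv2.INTER_CUBIC))
E
python3 - <<'E'
from h import *
t=load('top0.npz');s=load('scene0.npz')
crop(t,160,110,360,260,4,'pics/tc.png'); crop(s,150,130,400,310,3,'pics/sc.png')
C=cloud(t)
for u,v in [(297,170),(341,171),(343,166),(292,228),(193,238),(300,250),(230,240),(180,235)]: print(u,v,C[v,u].round(4))
E
```

```text
297 170 [ 0.5841 -0.2566  0.0715]
341 171 [ 0.5684 -0.3466  0.1183]
343 166 [ 0.5793 -0.3515  0.1184]
292 228 [ 0.4599 -0.2467 -0.0036]
193 238 [ 4.42e-01 -1.05e-02 -3.00e-04]
300 250 [ 0.407  -0.2634 -0.0028]
230 240 [ 0.435  -0.0981 -0.0014]
180 235 [0.4477 0.0163 0.0247]
```

View pics/tc.png

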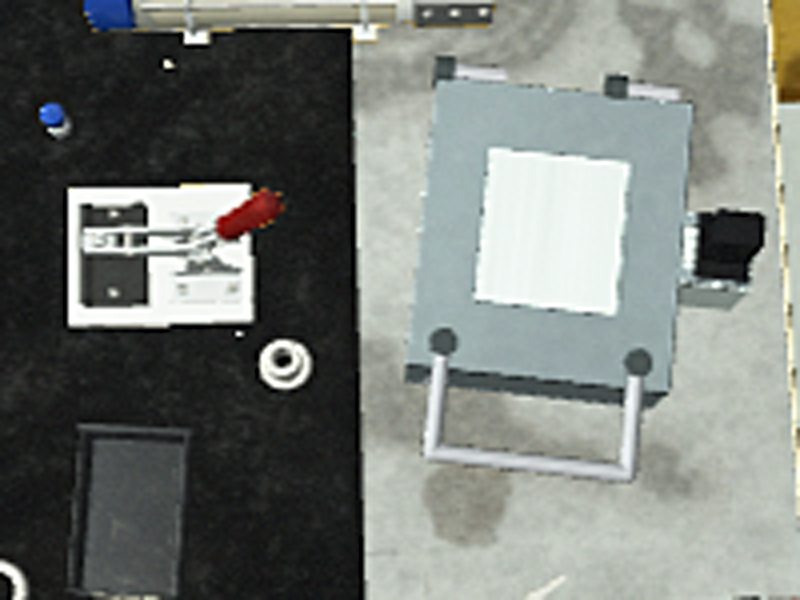

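View pics/sc.png

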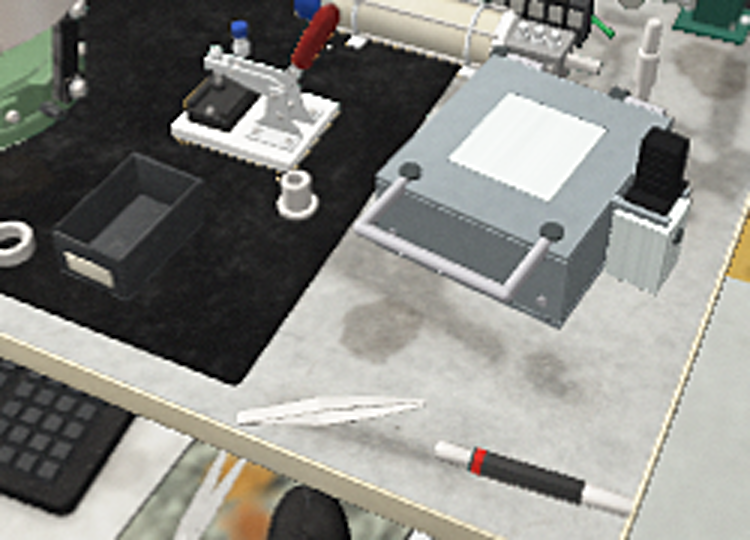

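Run:
```python
from h import *
t=load('top0.npz');s=load('scene0.npz')
a=unp(t,160+430/4,110+455/4,zw=.067);b=unp(t,160+632/4,110+473/4,zw=.067)
print('bar ends',a,b,'yaw',np.arctan2((a-b)[1],(a-b)[0])-np.pi/2,(a+b)/2,np.linalg.norm(a-b))
for nm,z in(('top',t),('scene',s)):
    C=cloud(z)
    def sel(x0,x1,y0,y1,z0,z1):
        m=(C[...,0]>x0)&(C[...,0]<x1)&(C[...,1]>y0)&(C[...,1]<y1)&(C[...,2]>z0)&(C[...,2]<z1);return C[m]
    def rect(P,l):
        if len(P)<5: print(nm,l,len(P));return
        (c,wh,an)=cv2.minAreaRect(P[:,:2].astype(np.float32)*1000)
        print(nm,l,len(P),np.round(c,1),np.round(wh,1),round(an,1),'z',np.median(P[:,2]).round(4))
    rect(sel(.52,.62,-.40,-.32,.105,.13),'plug top')
    rect(sel(.48,.70,-.345,-.16,.064,.078),'cover')
    rect(sel(.38,.52,-.07,.06,.034,.05),'bin rim')
    rect(sel(.43,.5,-.34,-.16,.055,.076),'bar')
    rect(sel(.52,.62,-.40,-.32,.064,.078),'flange')
```

```text
bar ends [ 0.46377052 -0.18585183  0.067     ] [ 0.450675   -0.29820907  0.067     ] yaw -0.11602900396750093 [ 0.45722276 -0.24203045  0.067     ] 0.11311781844085733
top plug top 136 [ 577.5 -353.7] [27.6 20.6] 83.3 z 0.1192
top cover 5045 [ 580.  -263.7] [165.2 216.7] 82.8 z 0.069
top bin rim 185 [440.9 -12.2] [65.1 97.1] 85.5 z 0.0401
top bar 399 [ 473.1 -251.9] [ 52.9 139.1] 0.3 z 0.0693
top flange 323 [ 570.2 -344.8] [99.3 49.7] 0.0 z 0.069
scene plug top 186 [ 579.1 -355.8] [28.6 22.9] 79.0 z 0.1191
scene cover 3957 [ 581.6 -264. ] [164.4 216.9] 83.8 z 0.0707
scene bin rim 385 [442.6 -14. ] [65.3 99.6] 85.8 z 0.0392
scene bar 445 [ 473.9 -252.1] [ 51.8 137.1] 0.2 z 0.0708
scene flange 374 [ 570.2 -347.8] [99.5 55.6] 0.0 z 0.0704
```

>>> jog_arm --plan '[[[0,0,-0.5,0,0,-0.5,1],[0,0,-0.5,0,0,-0.5,1],[0,0,0,0,0,-0.44,1],[-0.3,-0.5,0,0,0,0,1],[-0.5,-0.8,0,0,0,0,1],[-0.5,-0.8,0,0,0,0,1],[-0.5,-0.8,0,0,0,0,1],[-0.5,-0.8,0,0,0,0,1],[-0.5,-0.8,0,0,0,0,1],[-0.5,-0.8,0,0,0,0,1],[-0.5,-0.8,0,0,0,0,1],[-0.5,-0.8,0,0,0,0,1],[-0.5,-0.8,0,0,0,0,1],[-0.5,-0.8,0,0,0,0,1],[-0.5,-0.8,0,0,0,0,1],[-0.5,-0.8,0,0,0,0,1],[-0.5,-0.8,0,0,0,0,1],[-0.5,-0.8,0,0,0,0,1],[-0.3,-0.5,0,0,0,0,1]]]'

```text
time: 2.48
tool_pos: [0.4784, -0.1554, 0.276]
tool_rot: [3.141, -0.001, 3.024]
contact_force: [-1.1, 0.5, 0.0]
opening: 0.0917
```

>>> jog_arm --plan '[[[-0.5,-0.75,0,0,0,0,1],[-0.5,-0.75,0,0,0,0,1],[-0.5,-0.75,0.4,0,0,0,1],[-0.5,-0.75,0.4,0,0,0,1],[-0.44,-0.72,0.4,0,0,0,1],[0,0,0.4,0,0,0,1],[0,0,0,0,0,0,1],[0,0,0,0,0,0,1]]]'

```text
time: 3.48
tool_pos: [0.5779, -0.3521, 0.1976]
tool_rot: [-3.141, 0.001, 3.026]
contact_force: [0.4, 0.1, -0.0]
opening: 0.092
```

Run:
```python
from cell import *
from h import *
ci=camera_info('wrist');st=status.observe();p,d=read_camera('wrist')
np.savez('w1.npz',p=p,d=d,**{k:np.array(v) for k,v in ci.items()})
cv2.imwrite('pics/w1.png',p[:,:,::-1]);print(st['tool_pos'],st['tool_rot'],st['qpos'].round(2))
z=load('w1.npz');C=cloud(z)
print(C[...,2].min(),ci['world_to_cam'].round(3))
m=(C[...,2]>.105)&(C[...,2]<.13)&(abs(C[...,0]-.578)<.04)&(abs(C[...,1]+.354)<.04)
P=C[m];print(len(P));print(cv2.minAreaRect(P[:,:2].astype(np.float32)*1000),np.median(P[:,2]))
print(proj(z,[[.578,-.3545,.119]]))
```

```text
[ 0.57788726 -0.35205543  0.19760122] [-3.14127544e+00  8.01900526e-04  3.02617992e+00] [-0.66  0.65  1.09  0.    1.4  -2.12]
-0.8777489251870766 [[ 0.115  0.993 -0.     0.284]
 [ 0.944 -0.109  0.31  -0.613]
 [ 0.308 -0.036 -0.951  0.174]
 [ 0.     0.     0.     1.   ]]
1123
((578.41845703125, -354.71612548828125), (27.755186080932617, 20.925092697143555), 83.68898010253906) 0.12090721303317568
[[256.59116594 204.86032964]]
```

View pics/w1.png

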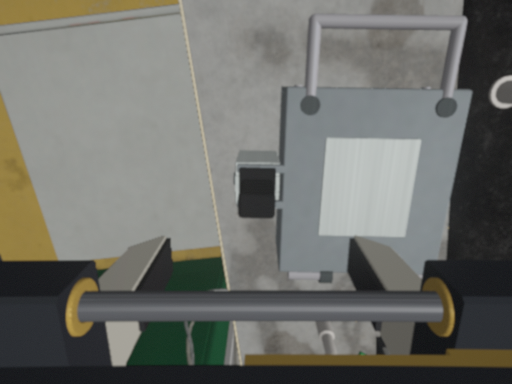

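>>> jog_arm --plan '[[[0,-0.05,0.5,0,0,0,1],[0,0,0.5,0,0,0,1],[0,0,0.5,0,0,0,1],[0,0,0.5,0,0,0,0.7],[0,0,0.28,0,0,0,0.5],[0,0,0,0,0,0,0],[0,0,0,0,0,0,0],[0,0,0,0,0,0,0],[0,0,0,0,0,0,0],[0,0,0,0,0,0,0]]]' --squeeze 45

```text
time: 4.78
tool_pos: [0.5775, -0.3548, 0.083]
tool_rot: [-3.141, 0.0, 3.026]
contact_force: [-0.6, -0.3, 2.3]
opening: 0.0278
```

>>> jog_arm --plan '[[[0,0,-0.1,0,0,0,0],[0,0,-0.1,0,0,0,0],[0,0,-0.1,0,0,0,0],[0,0,-0.1,0,0,0,0],[0,0,-0.2,0,0,0,0],[0,0,-0.2,0,0,0,0],[0,0,-0.4,0,0,0,0],[0,0,-0.5,0,0,0,0],[0,0,-0.5,0,0,0,0],[0,0,-0.5,0,0,0,0],[0,0,-0.5,0,0,0,0],[0,0,0,0,0,0,0]]]'

```text
time: 6.28
tool_pos: [0.5782, -0.3553, 0.2456]
tool_rot: [-3.139, 0.005, 3.026]
contact_force: [0.1, -0.8, -0.7]
opening: 0.0277
```

```bash
cat > snap.py <<'E'
import sys
from cell import *
from h import *
for n in sys.argv[2:]:
    ci=camera_info(n);p,d=read_camera(n)
    np.savez(f'{n}{sys.argv[1]}.npz',p=p,d=d,**{k:np.array(v) for k,v in ci.items()})
    cv2.imwrite(f'pics/{n}{sys.argv[1]}.png',p[:,:,::-1])
s=status.observe();print(s['time'],s['tool_pos'].round(4),s['tool_rot'].round(3),s['qpos'].round(3),s['contact_force'].round(2),s['opening'])
E
python3 snap.py 1 scene wrist; python3 -c "
from h import *
crop(load('scene1.npz'),250,80,420,250,4,'pics/s1c.png')"
```

```text
6.375 [ 0.5772 -0.3546  0.2422] [ 3.141 -0.     3.026] [-0.664  0.629  1.01   0.     1.504 -2.119] [-0.44 -0.52 -0.39] 0.028145185677689807
```

View pics/s1c.png

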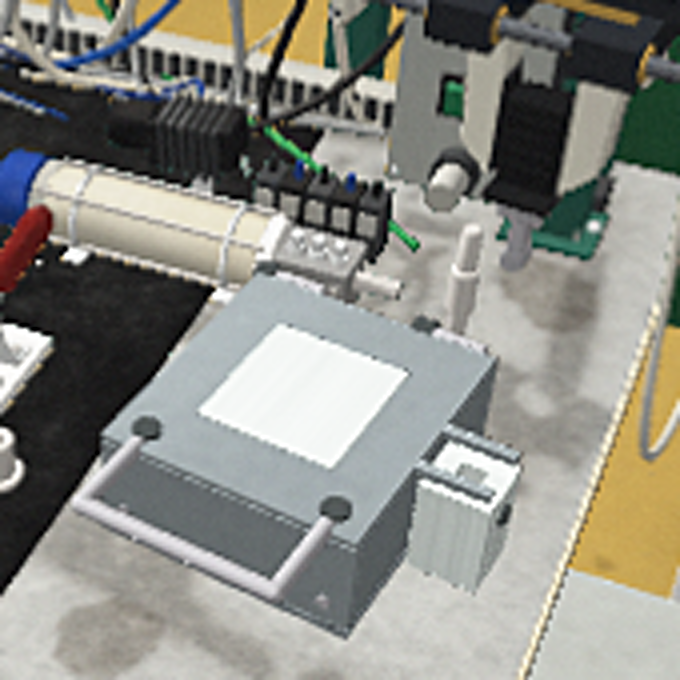

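>>> jog_arm --plan '[[[0.2,0.4,0,0,0,0,0],[0.44,0.8,0,0,0,0,0],[0.44,0.8,0,0,0,0,0],[0.44,0.8,0,0,0,0,0],[0.44,0.8,0,0,0,0,0],[0.44,0.8,0,0,0,0,0],[0.44,0.8,0,0,0,0,0],[0.44,0.8,0,0,0,0,0],[0.26,0.46,0,0,0,0,0],[0,0,0,0,0,-0.8,0],[0,0,0,0,0,-0.8,0],[0,0,0,0,0,-0.85,0],[0,0,0,0,-0.7,0,0],[0,0,0,0,-0.8,0,0],[0,0,0,0,-0.8,0,0],[0,0,0,0,-0.8,0,0],[0,0,0,0,-0.8,0,0],[0,0,0,0,-0.8,0,0],[0,0,0,0,-0.54,0,0],[0,0,0,0,0,0,0]]]'

```text
time: 8.88
tool_pos: [0.4392, -0.0086, 0.2486]
tool_rot: [3.137, 0.764, -2.898]
contact_force: [-0.1, 0.3, -1.0]
opening: 0.0274
```

```bash
python3 snap.py 2 scene top
python3 - <<'E'
from h import *
from cell import *
crop(load('scene2.npz'),100,60,330,240,3,'pics/s2c.png')
crop(load('top2.npz'),130,130,330,290,4,'pics/t2c.png')
from scipy.spatial.transform import Rotation as Ro
print(Ro.from_euler('xyz',status.observe()['tool_rot']).as_matrix().round(3))
E
```

```text
8.975 [ 0.4403 -0.0088  0.2495] [-3.141  0.765 -2.891] [-0.602 -0.14   2.285  0.968  0.685 -3.105] [-0.07  0.24 -0.73] 0.02781544290305438
[[-0.699 -0.247  0.671]
 [-0.179  0.969  0.171]
 [-0.692 -0.    -0.722]]
```

View pics/s2c.png

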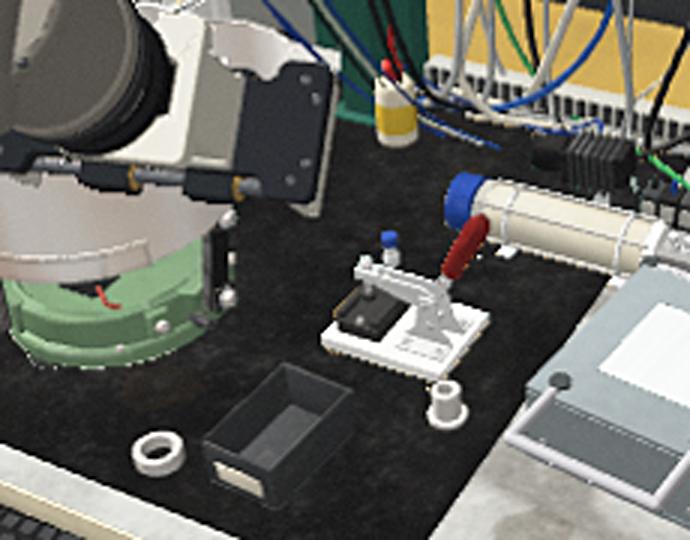

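View pics/t2c.png

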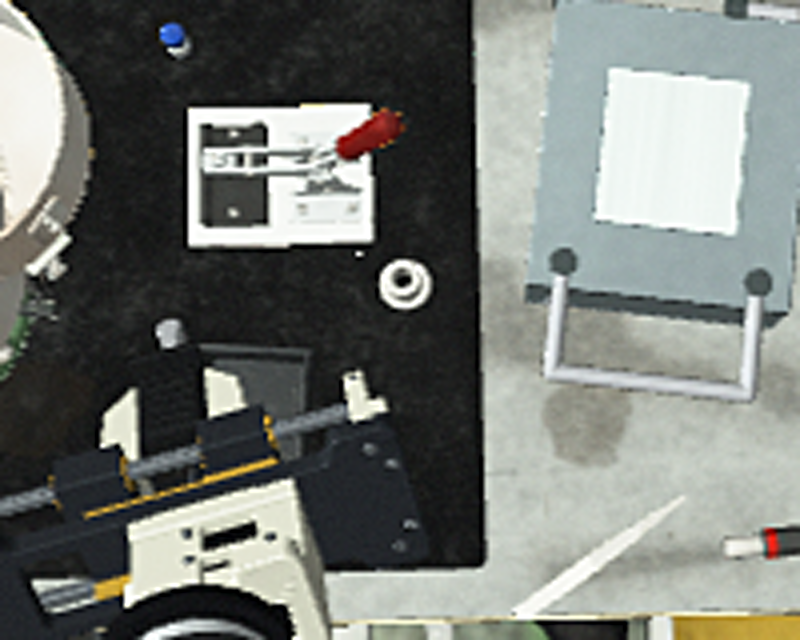

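>>> jog_arm --plan '[[[0,0,0,0,0,1,0],[0,0,0,0,0,1,0],[0,0,0,0,0,1,0],[0,0,0,0,0,1,0],[0,0,0,0,0,1,0],[0,0,0,0,0,1,0],[0,0,0,0,0,1,0],[0,0,0,0,0,1,0],[0,0,0,0,0,1,0],[0,0,0,0,0,1,0],[0,0,0,0,0,1,0],[0,0,0,0,0,1,0],[0,0,0,0,0,1,0],[0,0,0,0,0,1,0],[0,0,0,0,0,1,0],[0,0,0,0,0,1,0],[0,0,0,0,0,1,0],[0,0,0,0,0,1,0],[0,0,0,0,0,1,0],[0,0,0,0,0,1,0]]]'

```text
time: 11.48
tool_pos: [0.4407, -0.0086, 0.2498]
tool_rot: [3.011, -0.756, 0.44]
contact_force: [0.1, 0.5, -0.4]
opening: 0.0281
```

>>> jog_arm --plan '[[[0,0,0,0,0,0.95,0],[-0.5,0,0.5,0,0,0,0],[-0.5,0,0.5,0,0,0,0],[0,0,0,0,0,0,0]]]'

```text
time: 11.98
tool_pos: [0.4383, -0.0079, 0.1772]
tool_rot: [-3.133, -0.762, 0.243]
contact_force: [0.1, -0.1, -0.1]
opening: 0.028
```

Run:
```python
from cell import *
from scipy.spatial.transform import Rotation as Ro
s=status.observe();print(s['tool_pos'].round(4),s['qpos'].round(3),s['opening']);print(Ro.from_euler('xyz',s['tool_rot']).as_matrix().round(3))
```

```text
[ 0.4383 -0.0079  0.1772] [-0.605  0.029  2.419  1.352  0.566 -0.433] 0.028024456974933276
[[ 0.702  0.247  0.668]
 [ 0.174 -0.969  0.175]
 [ 0.69  -0.006 -0.723]]
```

>>> jog_arm --plan '[[[0,0,0,0,-0.8,0,0],[0,0,0,0,-0.7,0,0],[0,0,0,0,0,0,0]]]'

```text
time: 12.35
tool_pos: [0.4397, -0.0048, 0.1797]
tool_rot: [-3.127, -0.612, 0.253]
contact_force: [0.4, 1.4, -0.3]
opening: 0.028
```

Run:
```python
from cell import *
import numpy as np
from scipy.spatial.transform import Rotation as Ro
s=status.observe();R=Ro.from_euler('xyz',s['tool_rot']).as_matrix();print(s['tool_pos'].round(4),s['qpos'].round(3),s['opening']);print(R.round(3))
print((R.T@(np.array([.4484,-.0128,.10])-s['tool_pos'])/.05).round(3), (R.T@[0,0,-.038]/.05).round(3), R[:,2]*.055)
```

```text
[ 0.4397 -0.0048  0.1797] [-0.493  0.016  2.29   0.88   0.546  0.118] 0.028028648143832505
[[ 0.792  0.258  0.553]
 [ 0.205 -0.966  0.158]
 [ 0.575 -0.012 -0.818]]
[-0.811  0.217  1.376] [-0.437  0.009  0.622] [ 0.03040149  0.0086662  -0.04500718]
```

>>> jog_arm --plan '[[[-0.2,0.05,0.35,0,0,0,0],[-0.2,0.05,0.35,0,0,0,0],[-0.2,0.06,0.35,0,0,0,0],[-0.2,0.06,0.33,0,0,0,0],[0,0,0,0,0,0,0]]]'

```text
time: 12.98
tool_pos: [0.4465, -0.0123, 0.0973]
tool_rot: [-3.12, -0.608, 0.245]
contact_force: [0.3, 0.7, -1.5]
opening: 0.0279
```

```bash
python3 snap.py 3 scene top
python3 - <<'E'
from h import *
from cell import *
crop(load('scene3.npz'),120,130,290,250,4,'pics/s3c.png')
crop(load('top3.npz'),130,180,270,280,5,'pics/t3c.png')
from scipy.spatial.transform import Rotation as Ro
s=status.observe();R=Ro.from_euler('xyz',s['tool_rot']).as_matrix()
print(R.round(3)); b=s['tool_pos']+.055*R[:,2];print('bulb',b)
print((R.T@(np.array([.4484,-.0128,.06])-s['tool_pos'])/.05).round(3))
E
```

```text
13.075 [ 0.447  -0.0124  0.0984] [-3.122 -0.61   0.247] [-0.505  0.249  2.386  1.464  0.42  -0.541] [ 0.06 -0.03 -1.12] 0.02785112982015366
[[ 0.795  0.255  0.551]
 [ 0.2   -0.967  0.159]
 [ 0.573 -0.016 -0.819]]
bulb [ 0.47728986 -0.0036518   0.05335335]
[-0.42   0.027  0.644]
```

View pics/s3c.png

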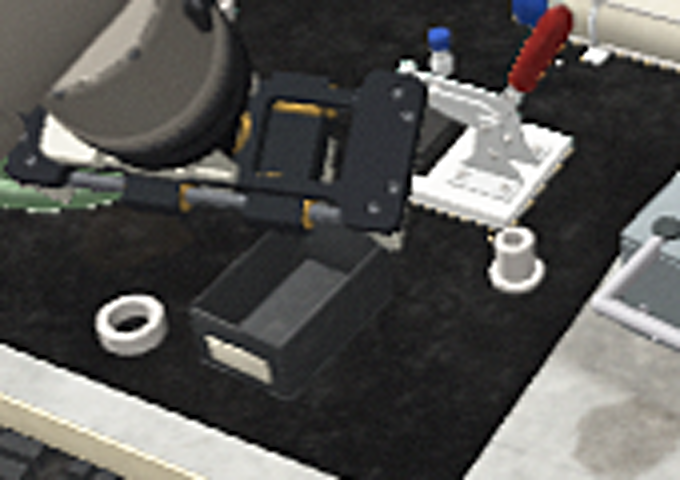

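View pics/t3c.png

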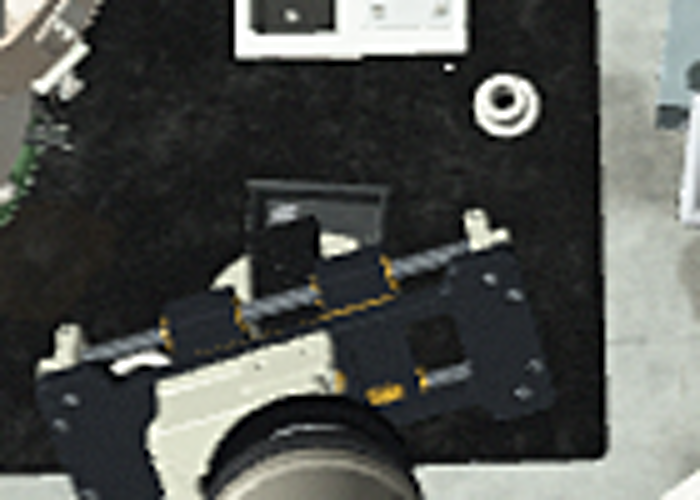

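>>> jog_arm --plan '[[[-0.1,0.01,0.16,0,0,0,0],[-0.1,0,0.16,0,0,0,0],[-0.11,0.01,0.16,0,0,0,0],[-0.11,0.01,0.16,0,0,0,0],[0,0,0,0,0,0,0]]]'

```text
time: 13.7
tool_pos: [0.4484, -0.0129, 0.0601]
tool_rot: [-3.122, -0.61, 0.247]
contact_force: [-0.5, -0.2, -0.1]
opening: 0.0277
```

```bash
python3 snap.py 4 scene top wrist
python3 - <<'E'
from h import *
from cell import *
crop(load('scene4.npz'),120,130,290,250,4,'pics/s4c.png')
from scipy.spatial.transform import Rotation as Ro
s=status.observe();R=Ro.from_euler('xyz',s['tool_rot']).as_matrix()
print(R.round(3)); b=s['tool_pos']+.055*R[:,2];print('bulb',b)
E
```

```text
13.85 [ 0.4486 -0.013   0.0604] [-3.123 -0.611  0.248] [-0.504  0.375  2.422  1.826  0.432 -0.937] [ 1.09 -0.1  -0.39] 0.027945012342992983
[[ 0.794  0.255  0.551]
 [ 0.201 -0.967  0.158]
 [ 0.573 -0.015 -0.819]]
bulb [ 0.47887908 -0.00427128  0.01535376]
```

View pics/s4c.png

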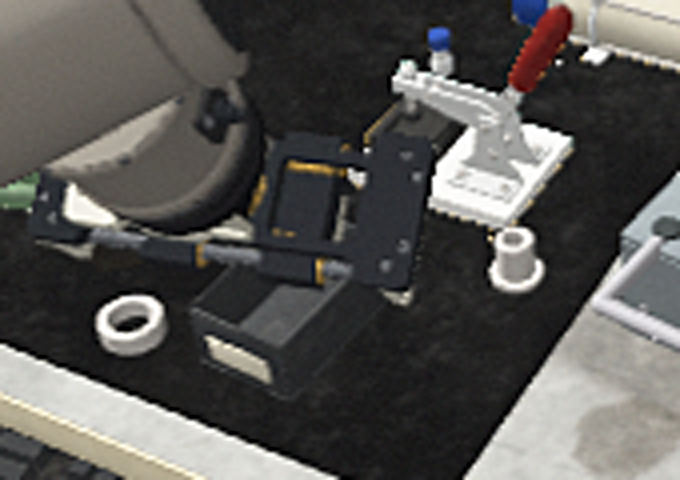

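View pics/wrist4.png

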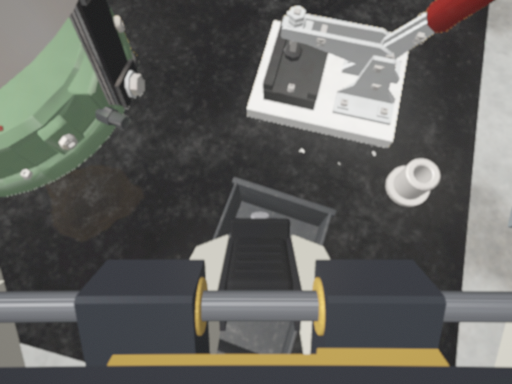

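>>> jog_arm --plan '[[[0,0,0,0,0,0,0.6],[0,0,0,0,0,0,0.6],[0,0,0,0,0,0,0.6],[0,0,0,0,0,0,0.6]]]'

```text
time: 14.35
tool_pos: [0.4481, -0.0129, 0.0596]
tool_rot: [-3.122, -0.609, 0.247]
contact_force: [0.1, 0.0, 0.4]
opening: 0.0544
```

```bash
python3 snap.py 5 scene wrist
```

```text
14.45 [ 0.4481 -0.0128  0.0595] [-3.122 -0.609  0.247] [-0.504  0.377  2.423  1.828  0.432 -0.94 ] [-0.01  0.03  0.43] 0.054831913994895884
```

View pics/wrist5.png

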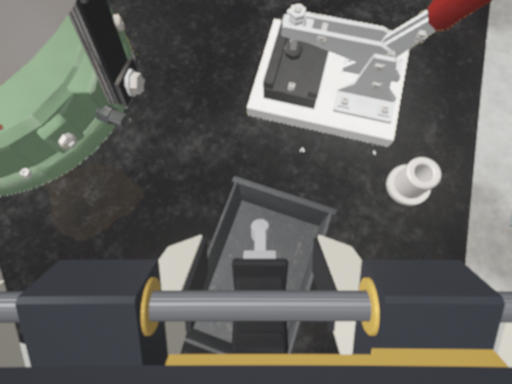

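>>> jog_arm --plan '[[[0.1,0,-0.16,0,0,0,0.8],[0.1,0,-0.16,0,0,0,0.8],[0.1,0,-0.16,0,0,0,0.8],[0.1,0,-0.16,0,0,0,0.8],[0.3,0,-0.4,0,0,0,0.8],[0.3,0,-0.4,0,0,0,0.8],[0.3,0,-0.4,0,0,0,0.8],[0.3,0,-0.4,0,0,0,0.8],[0.2,0,-0.4,0,0,0,0.8],[0,0,0,0,0.5,0,0.8],[0,0,0,0,-0.8,0,0.8],[0,0,0,0,-0.8,0,0.8],[0,0,0,0,-0.8,0,0.8],[0,0,0,0,-0.8,0,0.8],[0,0,0,0,-0.8,0,0.8],[0,0,0,0,-0.57,0,0.8],[0,0,0,0,0,0,0.8]]]'

```text
time: 16.58
tool_pos: [0.4476, -0.0146, 0.2184]
tool_rot: [-3.122, -0.013, 0.261]
contact_force: [-0.2, 0.6, 0.1]
opening: 0.0732
```

```bash
python3 snap.py 6 scene top wrist;python3 - <<'E'
from h import *
crop(load('scene6.npz'),120,130,290,250,4,'pics/s6c.png')
E
```

```text
16.725 [ 0.4464 -0.0149  0.2187] [-3.122 -0.014  0.26 ] [-0.222  0.202  1.744  0.025  1.193  1.079] [ 0.13 -0.49  0.76] 0.07325319969355247
```

View pics/s6c.png

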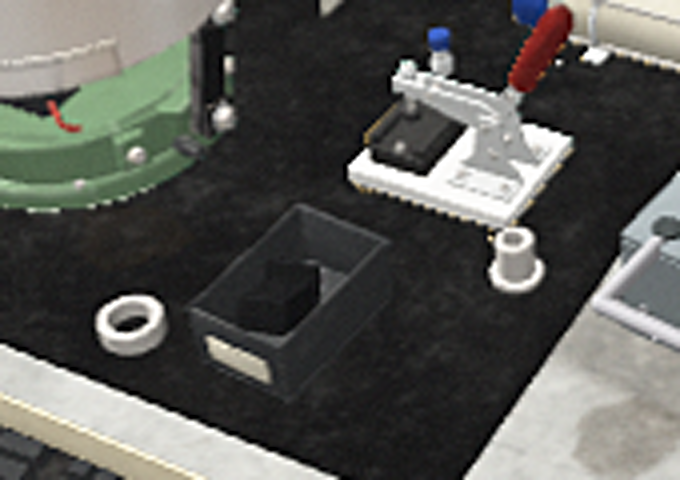

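View pics/wrist6.png

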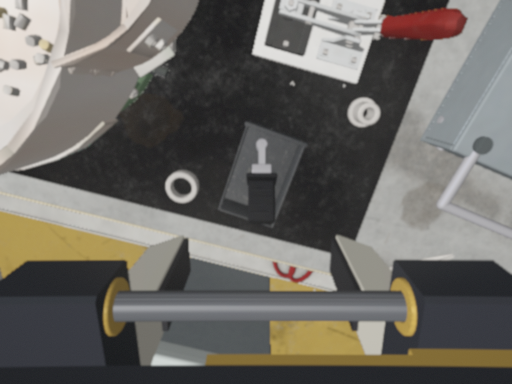

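The plug lies wholly inside the bin: it is at about (280,295) in the scene crop and (262,190) in the wrist view. Next I'll turn and go over the bar.

>>> jog_arm --plan '[[[0,0,0,0,0,-0.8,0.37],[0,0,0,0,0,-0.9,0.37],[0,0,0,0,0,-0.9,0.37],[0,0,0,0,0,-0.9,0.37],[0,0,0,0,0,-0.9,0.37],[0,0,0,0,0,-0.9,0.37],[0,0,0,0,0,-0.9,0.37],[0,0,0,0,0,-0.9,0.37],[0,0,0,0,0,-0.86,0.37],[-0.4,0.06,0,0,0,0,0.37],[-0.7,0.11,0,0,0,0,0.37],[-0.7,0.11,0,0,0,0,0.37],[-0.7,0.11,0,0,0,0,0.37],[-0.7,0.11,0.3,0,0,0,0.37],[-0.7,0.11,0.3,0,0,0,0.37],[-0.58,0.13,0.38,0,0,0,0.37],[0,0,0,0,0,0,0.37]]]'

```text
time: 18.85
tool_pos: [0.4567, -0.2419, 0.164]
tool_rot: [3.138, -0.024, 1.451]
contact_force: [-1.5, 0.4, -0.6]
opening: 0.0341
```

```bash
python3 snap.py 7 wrist;python3 - <<'E'
from h import *
from cell import *
from scipy.spatial.transform import Rotation as Ro
s=status.observe();R=Ro.from_euler('xyz',s['tool_rot']).as_matrix();print(R.round(3))
Rt=Ro.from_euler('xyz',[np.pi,0,1.454]).as_matrix()
print('rotvec units',(Ro.from_matrix(R.T@Rt).as_rotvec()/.15).round(3))
z=load('wrist7.npz');C=cloud(z)
print(proj(z,[[.4572,-.242,.067],[.4637,-.186,.067],[.4507,-.298,.067]]).round(1))
m=(C[...,2]>.055)&(C[...,2]<.08)&(C[...,0]>.43)&(C[...,0]<.475)&(C[...,1]<-.205)&(C[...,1]>-.28)
P=C[m];print(len(P),P.mean(0),cv2.minAreaRect(P[:,:2].astype(np.float32)*1000),np.percentile(P[:,2],[5,50,95]))
E
```

```text
18.9 [ 0.4571 -0.2409  0.1649] [ 3.137 -0.023  1.452] [-0.648  0.388  1.637  0.025  1.124 -0.54 ] [-0.4   0.13  0.08] 0.03400084880961658
[[ 0.119  0.993  0.008]
 [ 0.993 -0.119  0.023]
 [ 0.023  0.005 -1.   ]]
rotvec units [ 0.033 -0.156 -0.014]
[[260.8 198.2]
 [260.5 126.5]
 [261.  261.8]]
1140 [ 0.45984748 -0.24080879  0.07128504] ((459.6379089355469, -242.6161346435547), (76.53764343261719, 9.943164825439453), 82.29444885253906) [0.06887181 0.07147957 0.07300163]
```

View pics/wrist7.png

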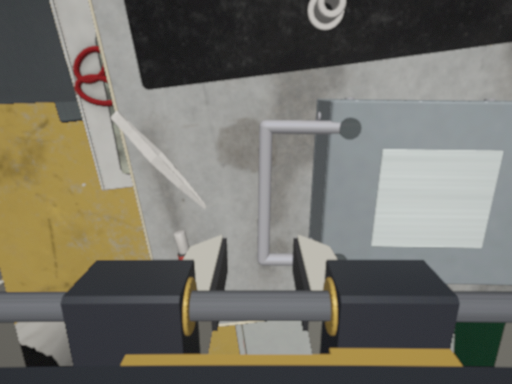

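>>> jog_arm --plan '[[[0,0.05,0.3,0.03,-0.16,0,0.37],[0,0,0.5,0,0,0,0.37],[0,0,0.5,0,0,0,0.37],[0,0,0.5,0,0,0,0.37],[0,0,0.4,0,0,0,0.37],[0,0,0.12,0,0,0,0.37],[0,0,0,0,0,0,0.37]]]'

```text
time: 19.77
tool_pos: [0.461, -0.2405, 0.05]
tool_rot: [3.14, 0.002, 1.454]
contact_force: [-0.5, -0.0, 0.2]
opening: 0.0338
```

```bash
python3 snap.py 8 wrist scene;python3 - <<'E'
from h import *
crop(load('scene8.npz'),230,110,400,250,4,'pics/s8c.png')
E
```

```text
19.875 [ 0.4613 -0.2409  0.0504] [3.139e+00 2.000e-03 1.454e+00] [-6.280e-01  5.430e-01  1.757e+00 -1.000e-03  8.370e-01 -5.110e-01] [-0.05 -0.42 -0.66] 0.034065578805221264
```

View pics/s8c.png

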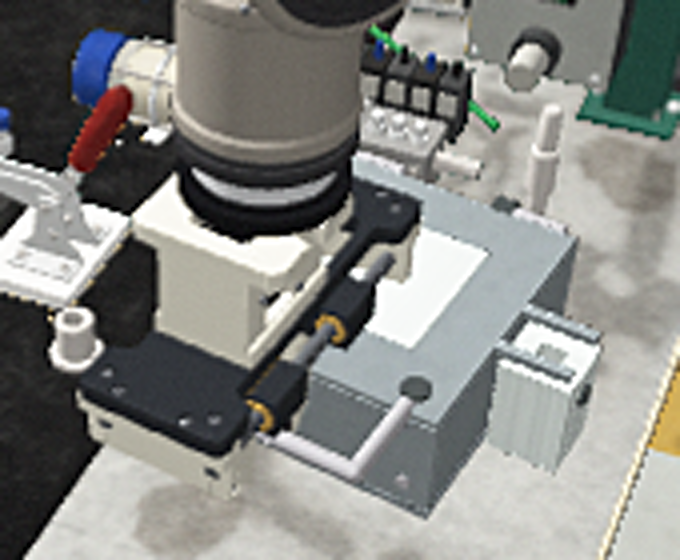

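>>> jog_arm --plan '[[[0,-0.03,0.03,0,0,0,0],[0,0,0,0,0,0,0],[0,0,0,0,0,0,0],[0,0,0,0,0,0,0],[0,0,0,0,0,0,0]]]' --squeeze 25

```text
time: 20.5
tool_pos: [0.4609, -0.241, 0.0481]
tool_rot: [3.137, 0.002, 1.454]
contact_force: [5.5, 0.8, -1.3]
opening: 0.009
```

```bash
python3 -c "
import numpy as np
t=np.r_[np.arange(0,1.081,.06)];y=.218*(1-np.cos(t))/.05;z=-.218*np.sin(t)/.05
print([[0,round(a,3),round(b,3)] for a,b in zip(np.diff(y),np.diff(z))],t[-1])"
```

```text
[[0, np.float64(0.008), np.float64(-0.261)], [0, np.float64(0.024), np.float64(-0.261)], [0, np.float64(0.039), np.float64(-0.259)], [0, np.float64(0.055), np.float64(-0.256)], [0, np.float64(0.07), np.float64(-0.252)], [0, np.float64(0.085), np.float64(-0.247)], [0, np.float64(0.099), np.float64(-0.242)], [0, np.float64(0.114), np.float64(-0.236)], [0, np.float64(0.128), np.float64(-0.228)], [0, np.float64(0.141), np.float64(-0.22)], [0, np.float64(0.154), np.float64(-0.211)], [0, np.float64(0.166), np.float64(-0.202)], [0, np.float64(0.178), np.float64(-0.191)], [0, np.float64(0.189), np.float64(-0.18)], [0, np.float64(0.2), np.float64(-0.169)], [0, np.float64(0.21), np.float64(-0.156)], [0, np.float64(0.219), np.float64(-0.144)], [0, np.float64(0.227), np.float64(-0.13)]] 1.08
```

First half, to about 0.54 rad, then a check.

>>> jog_arm --plan '[[[0,0.01,-0.26,0,0,0,0],[0,0.02,-0.26,0,0,0,0],[0,0.04,-0.26,0,0,0,0],[0,0.055,-0.255,0,0,0,0],[0,0.07,-0.25,0,0,0,0],[0,0.085,-0.25,0,0,0,0],[0,0.1,-0.24,0,0,0,0],[0,0.11,-0.235,0,0,0,0],[0,0.13,-0.23,0,0,0,0],[0,0,0,0,0,0,0]]]'

```text
time: 21.75
tool_pos: [0.4924, -0.2452, 0.1604]
tool_rot: [3.135, 0.004, 1.454]
contact_force: [8.1, -3.3, -7.8]
opening: 0.009
```

```bash
python3 snap.py 9 scene;python3 - <<'E'
from h import *
crop(load('scene9.npz'),230,90,400,250,4,'pics/s9c.png')
E
```

```text
21.8 [ 0.4921 -0.2451  0.1599] [3.136 0.004 1.454] [-6.010e-01  4.440e-01  1.561e+00 -1.000e-03  1.130e+00 -4.840e-01] [ 8.5  -3.46 -7.53] 0.00887350040329329
```

View pics/s9c.png

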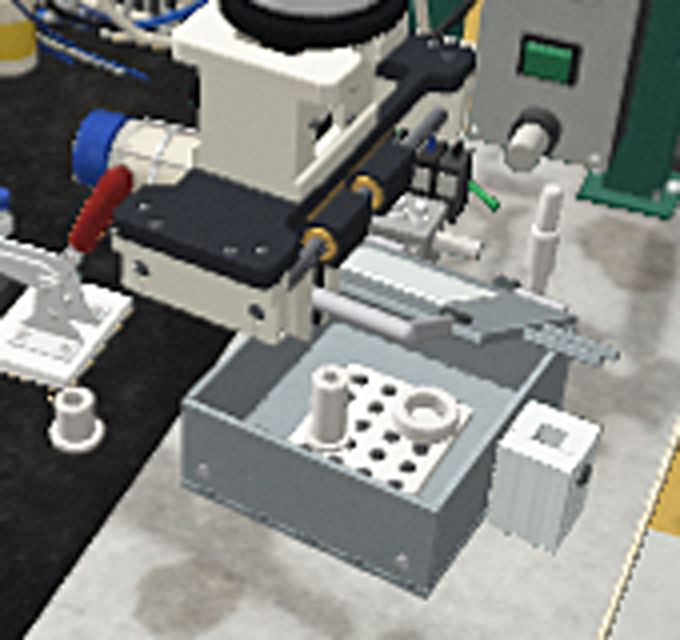

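>>> jog_arm --plan '[[[-0.02,0.17,-0.22,0,0,0,0],[0,0.17,-0.21,0,0,0,0],[0,0.165,-0.2,0,0,0,0],[0,0.18,-0.19,0,0,0,0],[0,0.19,-0.18,0,0,0,0],[0,0.2,-0.17,0,0,0,0],[0,0,0,0,0,0,0]]]'

```text
time: 22.68
tool_pos: [0.5437, -0.2521, 0.2201]
tool_rot: [3.139, 0.004, 1.454]
contact_force: [-6.3, -2.5, 5.8]
opening: 0.0087
```

Run:
```python
from cell import *
import numpy as np
s=status.observe();p=s['tool_pos'];print(p,s['contact_force'])
print('theta by z',np.arcsin((p[2]-.0481)/.218),'by xz',np.arctan2(p[2]-.048,.6775-p[0]), s['qpos'].round(2))
```

```text
[ 0.54365229 -0.25214989  0.22012373] [-6.3126578 -2.4894631  5.8020603]
theta by z 0.9093419214470989 by xz 0.9098483773172668 [-0.56  0.48  1.32 -0.    1.33 -0.44]
```

>>> jog_arm --plan '[[[0,0.15,-0.13,0,0,0,0],[0,0.17,-0.12,0,0,0,0],[0,0.18,-0.11,0,0,0,0],[0,0.18,-0.1,0,0,0,0],[0,0,0,0,0,0,0],[0,0,0,0,0,0,0]]]'

```text
time: 23.42
tool_pos: [0.5777, -0.2566, 0.2422]
tool_rot: [3.138, 0.004, 1.453]
contact_force: [-1.0, -5.2, 2.0]
opening: 0.0089
```

```bash
python3 snap.py 10 scene;python3 - <<'E'
from h import *
from cell import *
crop(load('scene10.npz'),230,50,400,230,3,'pics/s10c.png')
s=status.observe();p=s['tool_pos']
print('theta by z',np.arcsin((p[2]-.0481)/.218),'by xz',np.arctan2(p[2]-.048,.6775-p[0]), s['qpos'].round(2))
E
```

```text
23.475 [ 0.5777 -0.2566  0.2421] [3.138 0.004 1.453] [-0.538  0.532  1.179 -0.003  1.426 -0.42 ] [-0.47 -5.75  1.24] 0.009337780960289532
theta by z 1.097212743703987 by xz 1.0957699257243165 [-0.54  0.53  1.18 -0.    1.43 -0.42]
```

View pics/s10c.png

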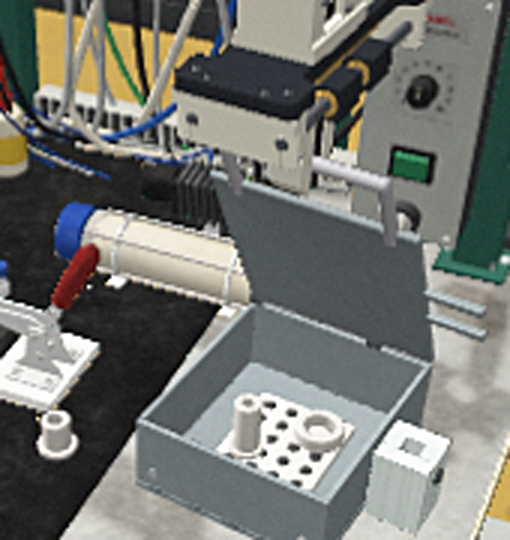

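```bash
cat > ang.py <<'E'
import sys
from h import *
z=load(sys.argv[1]);C=cloud(z).reshape(-1,3)
ex=np.array([.993,-.117,0]);ey=np.array([.117,.993,0]);H=np.array([.6775,-.2665,.067])
L=np.c_[(C-H)@ex,(C-H)@ey,C[:,2]-.067]
r=np.hypot(L[:,0],L[:,2]);a=np.arctan2(L[:,2],-L[:,0])
m=(r>.05)&(r<.165)&(abs(L[:,1])<.06)&(a>.4)&(a<1.5)
P=L[m];P=P[abs(np.arctan2(P[:,2],-P[:,0])-np.median(a[m]))<.15]
c=P.mean(0);n=np.linalg.svd(P-c)[2][2];d=np.array([-n[2],n[0]])
print(len(P),'plane angle',np.arctan(abs(n[0]/n[2])),'n',n.round(3),'median about hinge',np.median(a[m]))
E
python3 ang.py scene10.npz; python3 ang.py scene9.npz
python3 -c "
import numpy as np
t=np.linspace(1.097,.82,7);print(np.c_[np.diff(-.218*np.cos(t)),-np.diff(.218*np.sin(t))]/.05)"
```

```text
1387 plane angle 1.0927129387933572 n [ 0.888 -0.014  0.46 ] median about hinge 1.0769724813276822
358 plane angle 0.5368819439337413 n [ 0.511 -0.018  0.859] median about hinge 0.5906616037024988
[[-0.17693021  0.09594178]
 [-0.17231396  0.10400494]
 [-0.1673305   0.11184646]
 [-0.16199047  0.11944963]
 [-0.15630524  0.12679826]
 [-0.15028692  0.13387669]]
```

>>> jog_arm --plan '[[[0,-0.175,0.095,0,0,0,0],[0,-0.17,0.105,0,0,0,0],[0,-0.165,0.11,0,0,0,0],[0,-0.16,0.12,0,0,0,0],[0,-0.155,0.125,0,0,0,0],[0,-0.15,0.135,0,0,0,0],[0,0,0,0,0,0,0],[0,0,0,0,0,0,0],[0,0,0,0,0,0,0],[0,0,0,0,0,0,0]]]'

```text
time: 24.72
tool_pos: [0.5286, -0.2494, 0.2068]
tool_rot: [3.141, 0.001, 1.454]
contact_force: [-0.3, -3.5, -0.7]
opening: 0.0092
```

```bash
python3 snap.py 11 scene top;python3 ang.py scene11.npz
python3 - <<'E'
from h import *
from cell import *
s=status.observe();p=s['tool_pos']
print('theta by z',np.arcsin((p[2]-.0481)/.218),'by xz',np.arctan2(p[2]-.048,.6775-p[0]), abs(s['qvel']).max(),s['opening'])
E
```

```text
24.825 [ 0.5286 -0.2494  0.2068] [3.141e+00 2.000e-03 1.454e+00] [-5.710e-01  4.660e-01  1.387e+00 -1.000e-03  1.287e+00 -4.550e-01] [ 0.18 -3.77  0.62] 0.00947066360296153
348 plane angle 0.8127487842124033 n [-0.726  0.013 -0.687] median about hinge 0.794065349728104
theta by z 0.8156142483289697 by xz 0.8178358580553536 0.0022066584757479716 0.00947066360296153
```

View pics/scene11.png

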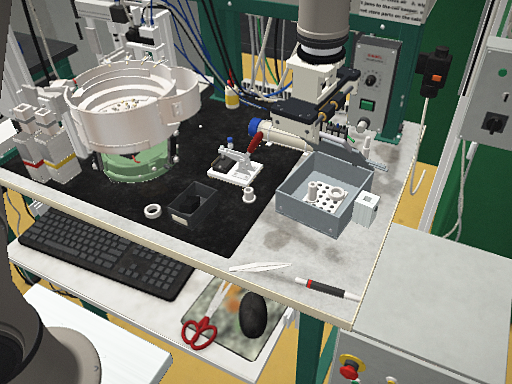

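View pics/top11.png

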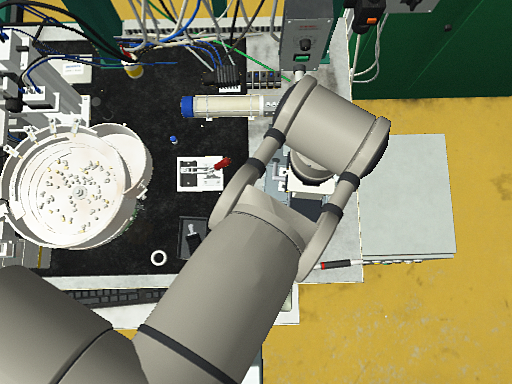

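The cover is at about 0.815 rad by both the tool pose and the depth plane, and it is still and gripped. The plug is in the bin near (192,232) in the top view, and the small parts I can see are in place. I'm handing the job in.

```bash
python3 -c "
from cell import ticket
print(ticket.hand_in())"
```

```text
the job is handed in; nothing more can be done
None
```

I finished the whole task in the order asked and handed it in at about 25 s; the hand-in gives no verdict.

- **Plug:** I pulled it straight up out of its socket and put it in the bin. The pictures show it lying wholly below the rim.
- **Cover:** I raised it by the pull bar to about 1.10 rad, past the 0.90 balance point and short of the 1.4 stop. I then brought it back to about 0.815 rad, roughly 5° under balance. The tool pose and the plane fitted to the depth picture agree on this: 0.816–0.818 against 0.813.
- **Holding still:** The gripper still holds the bar at 25 N (opening 9 mm) and the joints were at rest.
- **Small parts:** In the last pictures the ring, bush, tweezers, plug gauge and fitting look to be where they were. I judged this by eye only, and the arm hid some of them in the top view.
- **Disagreements and remaining force:** My first estimate of the bar's position was about 2–4 mm short in x, and I corrected it from the wrist camera and the contact. The first tilt over the bin brought the last joint to within 0.005 rad of its range, so I turned the gripper half round. A side force of about 4 N along the bar remained at the end. The largest wrist force shown at the end of any move was about 12 N.

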